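Load the test magnet and draw the gauge arm out to its line

ROBOT

A 7-joint arm with a two-finger parallel gripper is mounted at the origin on the work surface. World frame = base frame: x ahead of the robot, y to its left, z up, the work surface at z = 0. Lengths are in m, angles in rad, forces in N, time in s.
With the tool pointing down it reaches from about 0.35 to 0.775 m from the base axis. Payload 3.1 kg.
Tool frame: the origin (TCP) lies on the centre line of the jaws, within the pads' length; the fingertips stand 8 mm ahead of it and the grasp point (between the pads) lies 11 mm behind it; y points along the fingers, z is the direction in which the jaws open and shut, and the axes are right-handed (so a half turn about y gives the same grasp; the last joint's range is limited). The gripper opens to 85 mm and grips with 20 to 120 N. Pads are 22 mm wide; open, the fingers measure 114 mm over their backs; the gripper's body (76 mm by 85 mm) begins 54 mm behind the grasp point. The pads swing forward as they close: fully open they stand 13 mm farther back than shut.
Start: joints at [1.282, 0.311, 0.014, 1.512, -0.004, 1.319, -0.027], TCP at [0.134, -0.533, 0.239] pointing down, gripper open.
Joint ranges: [-2.7, 2.7], [-0.3, 1.91], [-1.27, 1.3], [0.12, 2.57], [-1.44, 4.58], [0.2, 2.03], [-3.05, 3.05]. Speed limits (rad/s): [2.79, 2.79, 3.14, 3.14, 3.14, 3.14, 3.14].

INTERFACE

Orientations are given as [roll, pitch, yaw] about the fixed x, y, z axes, in that order (R = Rz(yaw) Ry(pitch) Rx(roll)).
In Python, from bench import get_state, grab_frame, sign_off gives the robot as it stands.
- The arm moves only by the tool carry_out, never from a script. Its argument "targets" is a list of rows, each a list of 3 entries, a list of its own where there are three numbers: the gripper command: -1 is fully open, 1 is shut, values between are in proportion, then the shift along the world's x, y, z in mm, then the turn about the world's z in degrees. In form: [[hand, [tx, ty, tz], spin], ...]. A call has 1 to 10 rows; each row is the pose to reach, as a shift and turn from the pose measured when the call began; what a row does not reach only later rows make up. A row lasts 1/8 s, in which the tool goes at most 62.5 mm and 10.7 degrees, less where a joint would pass 70% of its speed; a pose out of reach is approached as far as the arm can. A call with a gripper value outside its range is refused whole. The fingers move at their own pace and stop on an object; the grip force is fixed at half the most. Time passes only in rows, so rows that repeat a pose let the fingers close. It gives the time, the measured TCP pose, the force and the opening at its end, in the units of the state.
- get_state(): the state, without advancing time (a new reading comes with each control period).
- grab_frame(name): name is "side" or "top" or "wrist"; returns a dict with "frame" (420x560x3 uint8, red, green, blue), "fx", "fy", "cx", "cy" (pixels), "xyz" and "attitude" of the camera in the world; the wrist camera has in their place "mount" (4x4, takes a point from camera to tool coordinates, whose origin is the TCP and whose axes are the tool frame's). Camera axes: x right, y down, z forward; pixel columns grow to the right and rows downward; lengths in m; the calibration is good to about 2 mm. A picture is of the moment at which its call begins: read the wrist's pose just before it. There is no depth.
- sign_off(): hands the job in, once; it reports no verdict.
The state is a dict: "time": time; "qpos": joint angles; "joint_velocities": joint speeds; "effort": joint torques, N m; "ee_pos": TCP position; "orientation": TCP orientation; "wrist_force": force on the tool from outside, world axes, zero at the start; "moment": the same for the moment, N m; "width": opening from 0.0 (shut) to 1.0 (fully open).
Only numpy, scipy, OpenCV 4.12 (cv2) and the standard library are available. Lean on these libraries where they do the work, as an engineer would, in place of code of your own. Each camera call takes 0.05 s, during which the arm holds its last target. There are 200 camera calls.

TASK

With the gauge arm parked, thread the small thick brass spacer down the post on the arm's nose fully home, then lower the wide flat ring magnet down the post until it lies on the spacer, without letting it drop. Then pinch the arm's pull block so that its side button is pressed in and frees the lock, and draw the arm out until the full-width 50 mm line stands at the sleeve's mouth. Finish while still holding it there against its return spring, the rings still home, and leave everything else on the bench where it lies.

Things in the scene. Friction and masses are not known exactly. Their poses are not given: they have to be found in the camera images.
- gauge: Telescoping gauge arm bolted to the bench. Grey foot plate 160 x 60 x 10 mm; on it an aluminium sleeve 150 x 34 mm, 25 to 55 mm above the bench, whose mouth is at x = 70 mm. Origin: centre of the foot plate's underside; z up; the inner bar draws out of the sleeve along +x. Fixed.
- draw_arm (a joint): How far the inner bar (22 mm wide, top at 49 mm) is drawn out of the sleeve, m: 0 parked and locked, 0.08 end stop. Short dark lines every 10 mm on its top; the 50 mm line is twice as thick and runs the full width; a line stands at the sleeve's mouth when the arm is out by its value. A return spring pulls back with 2 N at 0, 3 N at 0.05: let go, it slides home.
- release_button (a joint): How far the lock button is pressed in, m: 0 out, 0.006 fully in; sprung, 3 N to start, 6 N fully in. The arm is locked at 0 (2 mm play) until the button is about 0.004 in or more. With the arm out by 0.02 or more the lock no longer acts, but a button that is out keeps the arm from going back home.
- inner_arm: The sliding inner arm; its origin is the centre of its black pull block just outside the sleeve's mouth (gauge x = 95 mm when parked), 30 long (x) x 36 wide (y) x 38 mm tall, 22 to 60 mm above the bench. Axes as the gauge's. Gripped from above across y: one finger on its plain +y cheek, the other on the button in its -y cheek; 43 mm over both with the button out, 37 mm with it in.
- button_face (a point): Centre of the button's outer face, 18 mm (x) by 22 mm tall, facing the gauge's -y; 25 mm from the pull block's centre when out, at the same height.
- post_seat (a point): Centre of the round seat (diameter 32 mm) on the arm's nose, at the foot of the locating post; 50 mm above the bench, 65 mm beyond the pull block's centre along the gauge's x. A spacer fully home has its origin here. Travels with the arm.
- post_tip (a point): Centre of the top of the upright locating post: diameter 10 mm, tapering over its last 5 mm to 5 mm, 34 mm tall above the seat.
- spacer: Small thick brass spacer ring, loose, lying flat: outer diameter 26 mm, bore 13 mm, height 16 mm, 54 g (varies). Origin: centre of its underside, z up along its bore.
- ring_magnet: Wide flat dark grey ceramic ring magnet (it pulls on nothing here), loose, lying flat: outer diameter 40 mm, bore 13 mm, height 10 mm, 55 g (varies). Origin: centre of its underside. Home on the spacer its origin is 16 mm above the seat.
- vise: Small cast iron vise bolted to the bench ahead of the arm's nose, about 295 mm from the gauge's origin along its x, holding the brass compass capsule (diameter 44 mm, top 86 mm above the bench). Footprint 105 x 160 mm with its screw and bar, 88 mm high. Fixed. Origin: centre of its base's underside.
- thumb_compass: Blue plastic thumb compass, 88 x 44 x 12 mm, bystander. Origin at its underside.
- dividers: Stainless dividers, 160 mm long, lying flat, bystander. Origin at its underside.
- screwdriver: Screwdriver with a wooden handle, 150 mm long, bystander.
- bezel: Wide thin brass bezel ring, outer diameter 58 mm, bore 47 mm, 7 mm high, bystander: not one of the rings for the post. Origin at its underside.
- loupe: Black round loupe, diameter 38 mm, 28 mm tall, bystander. Origin at its underside.
- screw_dish: Round aluminium dish with small brass screws, diameter 72 mm, 16 mm tall, bystander. Origin at its underside.
Mind the look-alikes: they are no part of the job. Several things look just like the ring_magnet: the one meant starts farthest from the robot's base.

How it is judged:
By the outcome, as a careful person would: the job done as asked, in the order asked, and still so for the second after the job is handed in, while the arm keeps its last pose, push and grip.
It also fails if it takes over 67 s, if anything falls off the work surface, if the arm or the gripper's body presses on something with over 40 N, if the wrist force passes 120 N, or if a joint passes its speed limit or range.

## Working session

There is one attempt and no reset: what is moved stays moved. The work goes in short steps, Python scripts to look and compute and a tool call to move; the robot and the scene stay as the last step left them, time stands still between calls to the robot, and variables do not carry over. Pictures are saved under pics/ and viewed, about 8 in all and at most 12, crops included, and the job is handed in when it is done.

Besides the shell and the picture viewer there is one more tool, called after ">>>" in YAML: its name, and indented under it one key for each argument. carry_out: Moves the arm, as the interface text tells. Its arguments: {"type":"object","properties":{"targets":{"type":"array","items":{"type":"array"}}},"required":["targets"]}

```bash
mkdir -p pics
cat > h.py <<'E'
import numpy as np, cv2, json
from scipy.spatial.transform import Rotation as R
from bench import get_state, grab_frame, sign_off
def snap(name, fn):
    s=get_state(); f=grab_frame(name)
    cv2.imwrite(f'pics/{fn}.png', f['frame'][:,:,::-1])
    if 'mount' in f:
        T=np.eye(4); T[:3,:3]=R.from_euler('xyz',s['orientation']).as_matrix(); T[:3,3]=s['ee_pos']
        M=T@np.array(f['mount'])
    else:
        M=np.eye(4); a=np.array(f['attitude'])
        M[:3,:3]=a if a.shape==(3,3) else (R.from_euler('xyz',a).as_matrix()); M[:3,3]=f['xyz']
    d=dict(M=M.tolist(),K=[f['fx'],f['fy'],f['cx'],f['cy']]); json.dump(d,open(f'pics/{fn}.json','w'))
    return f
def px(fn,u,v,z):
    d=json.load(open(f'pics/{fn}.json')); M=np.array(d['M']); fx,fy,cx,cy=d['K']
    r=M[:3,:3]@np.array([(u-cx)/fx,(v-cy)/fy,1]); o=M[:3,3]
    return o+r*(z-o[2])/r[2]
def proj(fn,p):
    d=json.load(open(f'pics/{fn}.json')); M=np.array(d['M']); fx,fy,cx,cy=d['K']
    c=M[:3,:3].T@(np.array(p)-M[:3,3]); return np.array([fx*c[0]/c[2]+cx, fy*c[1]/c[2]+cy])
def crop(fn,x0,y0,x1,y1,out,k):
    im=cv2.imread(f'pics/{fn}.png')[y0:y1,x0:x1]
    cv2.imwrite(f'pics/{out}.png',cv2.resize(im,None,fx=k,fy=k,interpolation=cv2.INTER_CUBIC))
E
python3 - <<'E'
from h import *
f=snap('top','top0'); print({k:v for k,v in f.items() if k!='frame'})
f=snap('side','side0'); print({k:v for k,v in f.items() if k!='frame'})
print(get_state())
a=cv2.imread('pics/top0.png'); cv2.imwrite('pics/top0b.png',cv2.resize(a,(800,600),interpolation=cv2.INTER_CUBIC))
E
```

```text
{'fx': 480.149756301959, 'fy': 480.149756301959, 'cx': 276.3147304075987, 'cy': 215.97799025961248, 'xyz': array([0.38249138, 0.00676546, 1.46125018]), 'attitude': array([-3.03544296,  0.0121401 , -1.60037392])}
{'fx': 413.25170079488464, 'fy': 413.25170079488464, 'cx': 277.79642064916084, 'cy': 204.36124185361743, 'xyz': array([-0.01656102,  0.59866426,  0.6677052 ]), 'attitude': array([-2.18661084,  0.00823042, -2.39401649])}
{'time': 0.1, 'qpos': array([ 1.28227259,  0.31168733,  0.01400531,  1.51291073, -0.00440857,
        1.31918868, -0.02717473]), 'joint_velocities': array([-0.00051704, -0.00172325, -0.00054525, -0.00345773, -0.00139457,
        0.00026857, -0.00029069]), 'effort': array([ 1.14052480e-03, -3.80852973e+01,  1.46961808e-01, -2.31240678e+01,
        1.23693570e-02,  8.06766824e-03,  8.56219202e-06]), 'ee_pos': array([ 0.13423316, -0.53270893,  0.23830118]), 'orientation': array([-1.57295786e+00, -8.62006288e-05, -2.89468097e+00]), 'wrist_force': array([ 0.07554778, -0.08299461,  0.34894518]), 'moment': array([-0.01398691, -0.02833536,  0.03864948]), 'width': 0.998870341765694}
```

View pics/top0b.png

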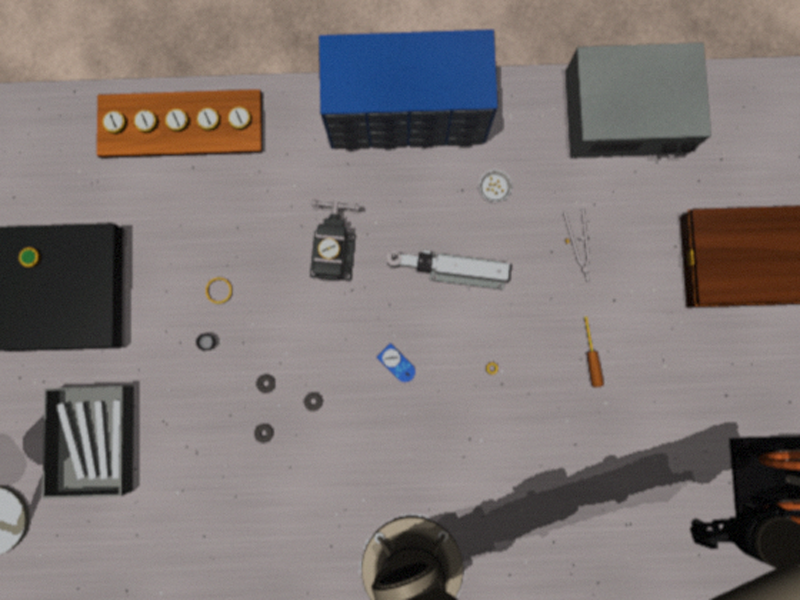

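View pics/side0.png

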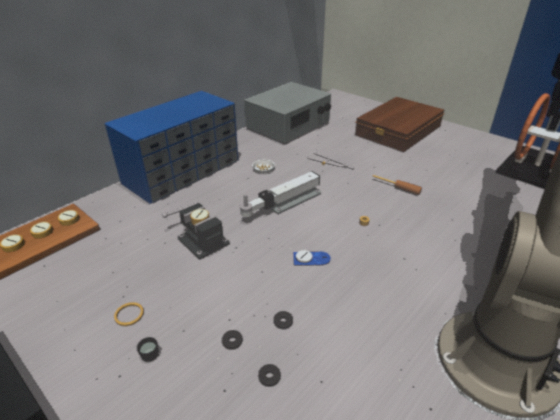

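Top view (800x600): spacer at (492,368), the gauge at (470,268) with its nose to the left at (394,260), and the vise at (330,248). Three ring-magnet look-alikes sit at (265,383), (313,401) and (263,433). The black round at (206,341) is the loupe. I'll compute each one's distance from the base and confirm in a crop.

Run:
```python
from h import *
for n,u,v,z in [('ringA',265.5,383,.01),('ringB',313.5,401,.01),('ringC',263.5,433,.01),('loupe',206,341,.028),('spacer',492,368,.016),('nose',394,260,.05),('block',425,262,.06),('sleeve far end',510,270,.055),('sleeve mouth',433,264,.055),('vise',330,248,.086),('base',413,565,0)]:
    p=px('top0',u*.7,v*.7,z); print(n,p.round(3),np.hypot(p[0],p[1]).round(3))
a=cv2.imread('pics/top0.png')
A=cv2.resize(a[225:320,125:235],None,fx=3.5,fy=3.5,interpolation=cv2.INTER_CUBIC)   # rings + loupe
B=cv2.resize(a[160:275,255:370],None,fx=3.5,fy=3.5,interpolation=cv2.INTER_CUBIC)
h=max(A.shape[0],B.shape[0]); C=np.zeros((h,A.shape[1]+B.shape[1],3),np.uint8); C[:A.shape[0],:A.shape[1]]=A; C[:B.shape[0],A.shape[1]:]=B
cv2.imwrite('pics/c1.png',C); print(C.shape)
```

```text
ringA [0.388 0.297 0.01 ] 0.489
ringB [0.348 0.196 0.01 ] 0.399
ringC [0.284 0.302 0.01 ] 0.415
loupe [0.479 0.417 0.028] 0.636
spacer [ 0.405 -0.18   0.016] 0.444
nose [0.635 0.018 0.05 ] 0.635
block [ 0.627 -0.046  0.06 ] 0.629
sleeve far end [ 0.606 -0.221  0.055] 0.645
sleeve mouth [ 0.623 -0.063  0.055] 0.626
vise [0.658 0.147 0.086] 0.674
base [ 0.006 -0.002  0.   ] 0.007
(402, 787, 3)
```

View pics/c1.png

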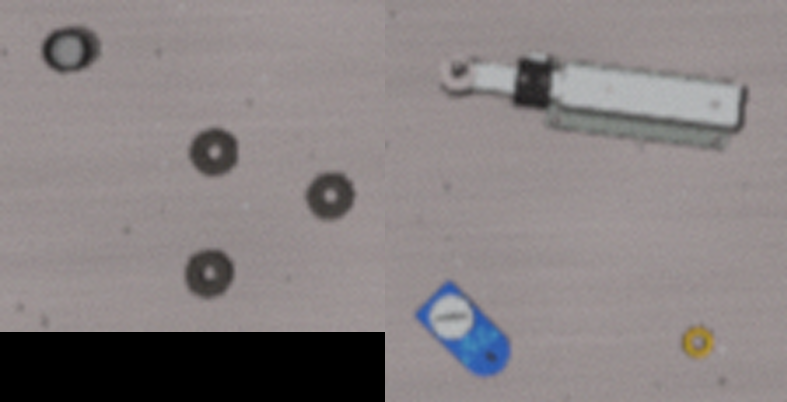

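In the crop, the three dark rings are at (214,152), (330,195) and (209,273), and the loupe with glass is at (70,48). Ring A at (214,152) is the one meant: it is 0.489 m from the base, against 0.399 and 0.415 for the others. The gauge yaw is about 83°, so I'll open the jaws along -7°. I'm moving over the spacer first.

>>> carry_out:
  targets:
    - [-1,[34,44,0],9]
    - [-1,[68,88,0],18]
    - [-1,[102,132,0],27]
    - [-1,[136,176,0],36]
    - [-1,[170,220,0],45]
    - [-1,[204,264,-10],54]
    - [-1,[238,308,-20],63]
    - [-1,[266,345,-30],69]
    - [-1,[266,345,-30],69]
    - [-1,[266,345,-30],69]

```text
time: 1.35
ee_pos: [0.3996, -0.1882, 0.208]
orientation: [-1.574, -0.001, -1.691]
wrist_force: [0.2, -0.4, 0.2]
width: 0.999
```

Run:
```python
from h import *
snap('wrist','w1'); s=get_state(); print(s['time'],s['ee_pos'],s['orientation'])
print(grab_frame('wrist')['mount'].round(3)); print(proj('w1',[.405,-.18,.016]), proj('w1',[*s['ee_pos'][:2],.016]))
```

```text
1.4 [ 0.39944499 -0.18890875  0.20815247] [-1.57374563e+00 -7.16473110e-04 -1.69282864e+00]
[[ 0.001  0.957  0.289 -0.073]
 [ 0.    -0.289  0.957 -0.135]
 [ 1.    -0.001 -0.001  0.   ]
 [ 0.     0.     0.     1.   ]]
[285.19561609 177.99812187] [280.75826935 187.30195058]
```

View pics/w1.png

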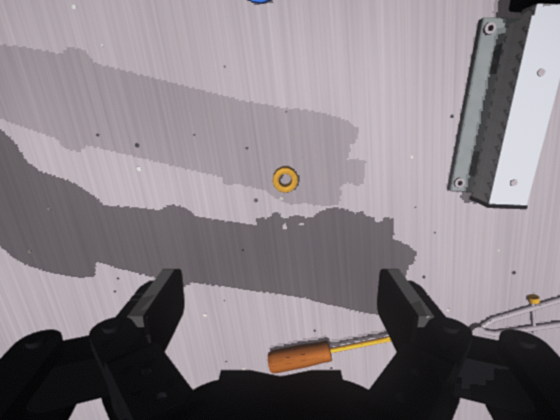

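The spacer is at (286,179) and the foot-plate bolts are at (490,28) and (460,183).

Run:
```python
from h import *
f=cv2.imread('pics/w1.png'); h=cv2.cvtColor(f,cv2.COLOR_BGR2HSV)
m=((h[:,:,1]>120)&(h[:,:,2]>90)); m[:140]=0;m[230:]=0;m[:,:240]=0;m[:,330:]=0
c=max(cv2.findContours(m.astype(np.uint8),0,2)[0],key=cv2.contourArea); (u,v),r=cv2.minEnclosingCircle(c); print(u,v,r)
p=px('w1',u,v,.014); e=get_state()['ee_pos']; print(p, (p-e)*1e3)
a=px('w1',490,28,.012); b=px('w1',460,183,.012); print(a,b,np.degrees(np.arctan2(*(a-b)[1::-1])), get_state()['orientation'])
```

```text
285.1015625 179.15625 12.545781135559082
[ 0.40474282 -0.18155377  0.014     ] [   5.34882375    7.65548217 -194.24873836]
[ 0.60207692 -0.06812481  0.012     ] [ 0.58047679 -0.2072611   0.012     ] 81.17559427907153 [-1.57348299e+00 -7.13247802e-04 -1.69367243e+00]
```

>>> carry_out:
  targets:
    - [-1,[5,8,-60],0]
    - [-1,[5,8,-120],0]
    - [-1,[5,8,-165],0]
    - [-1,[5,8,-185],0]
    - [-1,[5,8,-196],0]
    - [-1,[5,8,-196],0]
    - [0,[5,8,-196],0]
    - [1,[5,8,-196],0]
    - [1,[5,8,-196],0]
    - [1,[5,8,-196],0]

```text
time: 2.7
ee_pos: [0.4049, -0.1815, 0.0131]
orientation: [-1.573, -0.002, -1.694]
wrist_force: [-0.8, -0.4, 5.7]
width: 0.272
```

>>> carry_out:
  targets:
    - [1,[0,0,0],0]
    - [1,[0,0,0],0]
    - [1,[0,0,0],0]
    - [1,[0,0,0],0]

```text
time: 3.2
ee_pos: [0.4049, -0.1814, 0.0132]
orientation: [-1.573, -0.001, -1.694]
wrist_force: [0.1, -0.5, 1.5]
width: 0.268
```

>>> carry_out:
  targets:
    - [1,[0,0,50],0]
    - [1,[0,0,110],0]
    - [1,[36,30,160],0]
    - [1,[72,60,170],0]
    - [1,[108,90,170],0]
    - [1,[144,120,170],0]
    - [1,[180,145,170],0]
    - [1,[210,170,170],0]
    - [1,[210,170,170],0]
    - [1,[210,170,170],0]

```text
time: 4.45
ee_pos: [0.6141, -0.0121, 0.1824]
orientation: [-1.574, -0.003, -1.694]
wrist_force: [-0.6, -0.2, -1.0]
width: 0.268
```

Run:
```python
from h import *
snap('wrist','w2'); s=get_state(); print(s['time'],s['ee_pos'],s['orientation'],s['width'])
print(proj('w2',[.635,.018,.05]), proj('w2',[*s['ee_pos'][:2],.084]))
```

```text
4.5 [ 0.61405798 -0.01295203  0.18263122] [-1.57396675 -0.00315635 -1.69490478] 0.27197864725668436
[301.79746474 162.94409268] [280.6387939  215.01635659]
```

View pics/w2.png

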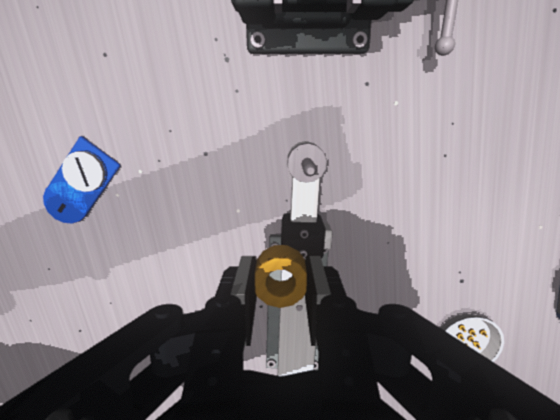

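The nose seat is at about (307,163) with the post near (309,165). The held spacer is at (280,277). I'll enlarge it.

Run:
```python
from h import *
a=cv2.imread('pics/w2.png'); k=6
A=cv2.resize(a[135:225,275:340],None,fx=k,fy=k,interpolation=cv2.INTER_CUBIC); B=cv2.resize(a[235:325,250:315],None,fx=k,fy=k,interpolation=cv2.INTER_CUBIC)
cv2.imwrite('pics/c2.png',np.hstack([A,B])); print(A.shape)
```

```text
(540, 390, 3)
```

View pics/c2.png

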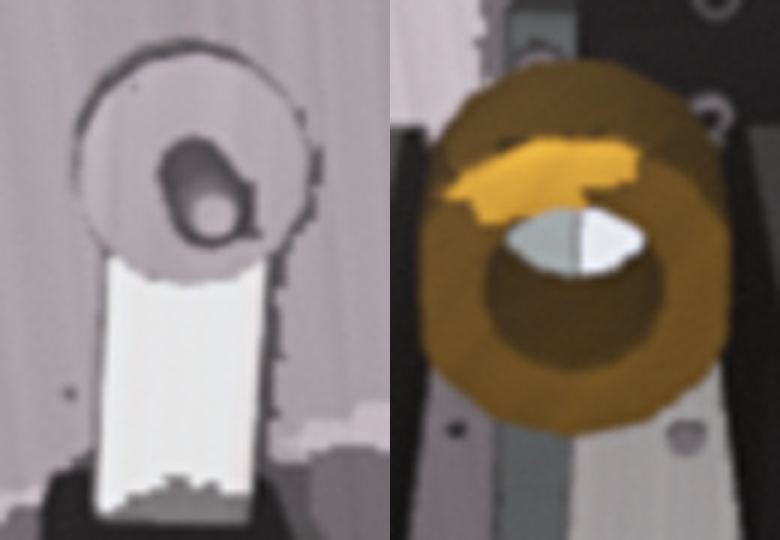

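Run:
```python
from h import *
s=get_state(); e=s['ee_pos']; print(e)
t=px('w2',310.67,170.33,.084); q=px('w2',307.2,163,.05); b=px('w2',280.67,282.5,e[2]+.0028)
print('tip',t,'seat',q,'bore',b, 'bore-tcp',(b-e)*1e3)
m1=px('w2',306.2,177.5,.049); m2=px('w2',304,220.8,.049); print('yaw',np.degrees(np.arctan2(*(m1-m2)[1::-1])), np.degrees(s['orientation'][2])+180)
print('shift',(t-b)*1e3,(q-b)*1e3)
a=px('w2',280.67-14.8,282.5,e[2]+.0028);c=px('w2',280.67+14.8,282.5,e[2]+.0028);print(np.linalg.norm(a-c)*1e3)
```

```text
[ 0.61405798 -0.01295203  0.18263122]
tip [0.63926415 0.01738662 0.084     ] seat [0.63931808 0.01741891 0.05      ] bore [ 0.61445657 -0.01231506  0.18543122] bore-tcp [0.39858538 0.63696592 2.8       ]
yaw 81.33382382380906 82.88910965417121
shift [  24.80758017   29.70168194 -101.43121589] [  24.86151477   29.73397199 -135.43121589]
13.145728774650646
```

>>> carry_out:
  targets:
    - [1,[12,15,0],-1]
    - [1,[25,30,-20],-1.6]
    - [1,[25,30,-50],-1.6]
    - [1,[25,30,-72],-1.6]
    - [1,[25,30,-72],-1.6]
    - [1,[25,30,-72],-1.6]

```text
time: 5.25
ee_pos: [0.6395, 0.0161, 0.1119]
orientation: [-1.572, -0.003, -1.724]
wrist_force: [-0.2, 0.4, -0.7]
width: 0.266
```

Run:
```python
from h import *
snap('wrist','w3'); s=get_state(); e=s['ee_pos'];print(s['time'],e,s['orientation'],s['width'])
print(proj('w3',[.6393,.0174,.084]),proj('w3',e+[.0004,.0006,.0028]))
crop('w3',220,200,340,330,'c3',4.5)
```

```text
5.3 [0.63987721 0.01647245 0.11232668] [-1.57123994 -0.00283228 -1.72391944] 0.2680355859697426
[279.31546151 251.32546282] [281.28755187 280.33561414]
```

View pics/c3.png

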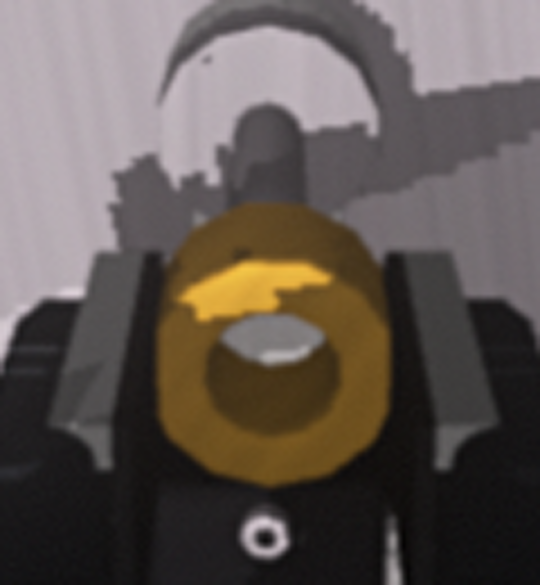

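The post and bore are aligned laterally: the bore is at crop (272,374) and the post at x≈271. Next I lower the spacer in stages while watching the force.

>>> carry_out:
  targets:
    - [1,[-0.3,0.7,-8],0]
    - [1,[-0.3,0.7,-16],0]
    - [1,[-0.3,0.7,-22],0]
    - [1,[-0.3,0.7,-28],0]
    - [1,[-0.3,0.7,-28],0]

```text
time: 5.92
ee_pos: [0.639, 0.0171, 0.0834]
orientation: [-1.573, -0.003, -1.724]
wrist_force: [-0.3, -0.9, -1.1]
width: 0.267
```

>>> carry_out:
  targets:
    - [1,[0,0,-7],0]
    - [1,[0,0,-13],0]
    - [1,[0,0,-17],0]
    - [1,[0,0,-19],0]
    - [1,[0,0,-20],0]
    - [1,[0,0,-20],0]
    - [1,[0,0,-20],0]

```text
time: 6.8
ee_pos: [0.6391, 0.0171, 0.0636]
orientation: [-1.572, -0.003, -1.724]
wrist_force: [0.7, -0.3, -1.3]
width: 0.268
```

Lower gently until there is contact.

>>> carry_out:
  targets:
    - [1,[0,0,-0.7],0]
    - [1,[0,0,-1.4],0]
    - [1,[0,0,-1.4],0]

```text
time: 7.18
ee_pos: [0.6393, 0.0172, 0.0632]
orientation: [-1.572, -0.003, -1.724]
wrist_force: [-2.2, -0.8, 5.3]
width: 0.272
```

Contact at 5.3 N, so the spacer is seated. Release, lift, and head for magnet A at (0.388, 0.297).

>>> carry_out:
  targets:
    - [0.2,[0,0,0],0]
    - [0,[0,0,0],0]
    - [-0.5,[0,0,0],0]
    - [-0.5,[0,0,0],0]
    - [-0.5,[0,0,20],0]
    - [-1,[0,0,50],0]
    - [-1,[0,0,90],0]
    - [-1,[0,0,130],0]
    - [-1,[0,0,130],0]

```text
time: 8.3
ee_pos: [0.6423, 0.0182, 0.1996]
orientation: [-1.561, -0.0, -1.724]
wrist_force: [-0.7, -0.4, 0.1]
width: 1.002
```

Run:
```python
from h import *
snap('wrist','w4'); s=get_state(); e=s['ee_pos'];print(s['time'],e,s['orientation'],s['width'],s['wrist_force'])
t=proj('w4',[.6393,.0174,.084]);print(t)
u,v=t.astype(int); crop('w4',u-60,max(v-60,0),u+60,v+60,'c4',4.5)
```

```text
8.35 [0.64080405 0.01771202 0.19682769] [-1.56595392 -0.00179797 -1.72379735] 1.0050918264274533 [-0.28503448  0.00861318  0.57958385]
[275.07873442 209.25433417]
```

View pics/c4.png

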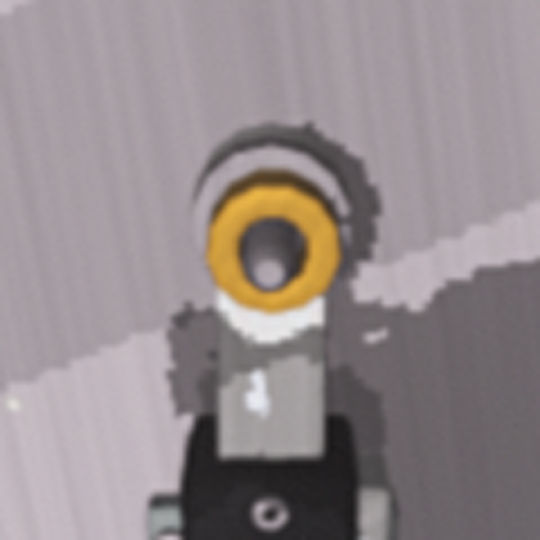

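The spacer is home: the brass ring is concentric at crop (274,247) with the post tip at (270,273), where predicted. Next I move over ring A.

>>> carry_out:
  targets:
    - [-1,[-36,40,0],0]
    - [-1,[-72,80,0],0]
    - [-1,[-108,120,0],0]
    - [-1,[-144,160,0],0]
    - [-1,[-180,200,0],0]
    - [-1,[-216,240,-10],0]
    - [-1,[-252,275,-20],0]
    - [-1,[-252,275,-20],0]
    - [-1,[-252,275,-20],0]

```text
time: 9.48
ee_pos: [0.3888, 0.2919, 0.1764]
orientation: [-1.566, -0.003, -1.724]
wrist_force: [-0.2, -1.1, -0.7]
width: 1.001
```

Run:
```python
from h import *
snap('wrist','w5'); s=get_state(); e=s['ee_pos'];print(s['time'],e,s['orientation'],s['width'],s['wrist_force'])
g=cv2.cvtColor(cv2.imread('pics/w5.png'),cv2.COLOR_BGR2GRAY)
print(proj('w5',[.388,.297,.01]),proj('w5',[.348,.196,.01]),proj('w5',[.284,.302,.01]))
m=(g<85).astype(np.uint8)
for c in cv2.findContours(m,0,2)[0]:
    if cv2.contourArea(c)>300: 
        (u,v),r=cv2.minEnclosingCircle(c); p=px('w5',u,v,.009); print(round(u,1),round(v,1),round(r,1),cv2.contourArea(c),p,(p-e)*1e3)
cv2.imwrite('pics/c5.png',cv2.imread('pics/w5.png'))
```

```text
9.525 [0.38961254 0.29144671 0.17647584] [-1.56587121 -0.00305612 -1.72561591] 1.0021890922632155 [-0.26348354 -0.25617586 -0.7717377 ]
[277.61721684 186.95452888] [254.35028428 288.3031061 ] [167.21463946 198.53899135]
252.7 285.6 19.3 1057.5 [0.34676201 0.19880309 0.009     ] [ -42.85052989  -92.64361124 -167.47584214]
279.5 332.0 292.7 48423.5 [0.365187  0.1392743 0.009    ] [ -24.42554884 -152.17240313 -167.47584214]
287.5 226.0 41.7 1641.5 [0.39139211 0.25718888 0.009     ] [   1.77956924  -34.25782542 -167.47584214]
168.1 197.7 21.9 1335.0 [0.2846843  0.30246595 0.009     ] [-104.92824596   11.01923928 -167.47584214]
276.3 186.4 21.1 1317.5 [0.38683829 0.29747396 0.009     ] [  -2.7742513     6.02725454 -167.47584214]
366.8 22.2 30.1 2018.0 [0.48078545 0.420726   0.009     ] [  91.17290258  129.27929021 -167.47584214]
```

View pics/c5.png

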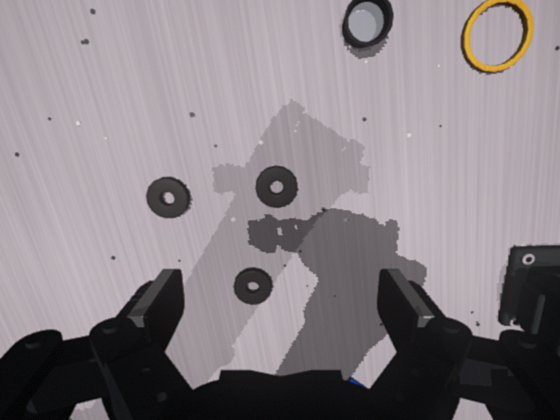

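Ring A is at (276,186), with B at (253,286), C at (168,198) and the loupe at (367,22). A is confirmed as the farthest from the base. Descend and grip.

>>> carry_out:
  targets:
    - [-1,[-2.8,6,-60],0]
    - [-1,[-2.8,6,-110],0]
    - [-1,[-2.8,6,-145],0]
    - [-1,[-2.8,6,-160],0]
    - [-1,[-2.8,6,-167.5],0]
    - [-1,[-2.8,6,-167.5],0]
    - [0,[-2.8,6,-167.5],0]
    - [1,[-2.8,6,-167.5],0]
    - [1,[-2.8,6,-167.5],0]
    - [1,[-2.8,6,-167.5],0]

```text
time: 10.78
ee_pos: [0.3874, 0.2979, 0.0102]
orientation: [-1.564, -0.002, -1.726]
wrist_force: [-1.2, -0.3, 6.6]
width: 0.429
```

>>> carry_out:
  targets:
    - [1,[0,0,0],0]
    - [1,[0,0,0],0]
    - [1,[0,0,0],0]

```text
time: 11.15
ee_pos: [0.3874, 0.2979, 0.0103]
orientation: [-1.564, -0.002, -1.725]
wrist_force: [-0.1, -0.2, 1.4]
width: 0.428
```

>>> carry_out:
  targets:
    - [1,[0,0,40],0]
    - [1,[0,0,100],0]
    - [1,[30,-42,150],0]
    - [1,[63,-86,170],0]
    - [1,[96,-130,170],0]
    - [1,[129,-175,170],0]
    - [1,[162,-220,170],0]
    - [1,[195,-265,170],0]
    - [1,[227,-311,170],0]
    - [1,[227,-311,170],0]

```text
time: 12.4
ee_pos: [0.616, -0.0211, 0.1785]
orientation: [-1.564, -0.007, -1.736]
wrist_force: [-1.2, -0.7, -1.6]
width: 0.428
```

>>> carry_out:
  targets:
    - [1,[0,0,0],0]
    - [1,[0,0,0],0]

```text
time: 12.65
ee_pos: [0.6154, -0.0204, 0.1782]
orientation: [-1.565, -0.007, -1.735]
wrist_force: [-0.2, -0.5, -0.1]
width: 0.423
```

Run:
```python
from h import *
snap('wrist','w6'); s=get_state(); e=s['ee_pos'];print(s['time'],e,s['orientation'],s['width'],s['wrist_force'])
t=proj('w6',[.6393,.0174,.084]);b=proj('w6',e+[0,0,0]);print(t,b)
a=cv2.imread('pics/w6.png'); k=5
u,v=t.astype(int); A=cv2.resize(a[v-50:v+50,u-40:u+40],None,fx=k,fy=k,interpolation=cv2.INTER_CUBIC); B=cv2.resize(a[230:330,240:320],None,fx=k,fy=k,interpolation=cv2.INTER_CUBIC)
cv2.imwrite('pics/c6.png',np.hstack([A,B])); print(u-40,v-50)
```

```text
12.7 [ 0.61544762 -0.01985007  0.17844396] [-1.56505928 -0.00638145 -1.73456642] 0.42762845100892655 [ 0.23259641 -0.04806818 -0.43727842]
[304.53991632 158.10131797] [279.77865294 278.09125475]
264 108
```

View pics/c6.png

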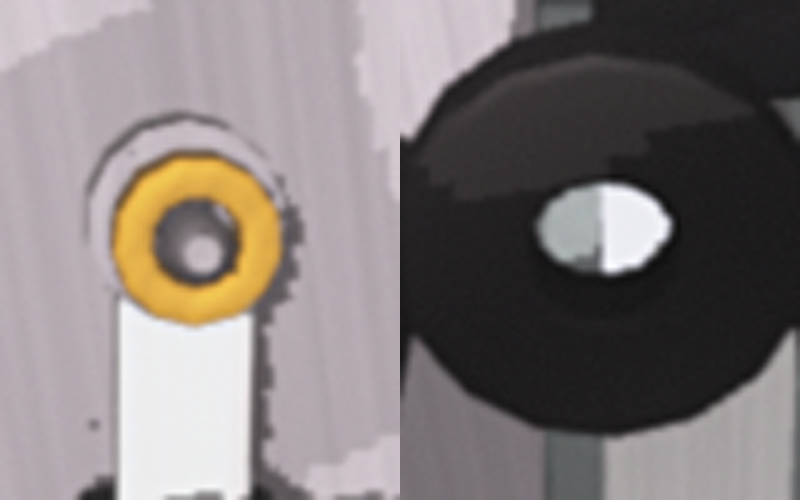

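Run:
```python
from h import *
e=get_state()['ee_pos']
b=px('w6',281,279.2,.1782); t=px('w6',304.8,158.6,.084); print(e,b,t,(t-b)*1e3,(b-e)*1e3)
```

```text
[ 0.61544762 -0.01985007  0.17844396] [ 0.61587911 -0.02062675  0.1782    ] [0.63942751 0.01703162 0.084     ] [ 23.54840279  37.6583732  -94.2       ] [ 0.43149076 -0.77668969 -0.2439586 ]
```

>>> carry_out:
  targets:
    - [1,[12,19,0],0]
    - [1,[23.5,37.7,-15],0]
    - [1,[23.5,37.7,-40],0]
    - [1,[23.5,37.7,-60],0]
    - [1,[23.5,37.7,-72],0]
    - [1,[23.5,37.7,-72],0]
    - [1,[23.5,37.7,-72],0]

```text
time: 13.58
ee_pos: [0.6396, 0.0182, 0.1076]
orientation: [-1.563, -0.006, -1.734]
wrist_force: [-0.9, -0.2, -0.6]
width: 0.427
```

Run:
```python
from h import *
s=get_state(); print(s['ee_pos'],s['orientation']); print((np.array([.6394,.0172])-s['ee_pos'][:2]-[.0004,-.0007])*1e3)
```

```text
[0.63957302 0.01823132 0.10756288] [-1.56322743 -0.00582059 -1.73429868]
[-0.57302437 -0.33131794]
```

Aligned within about 0.6 mm. The magnet's underside is at z≈0.097. Lower it in stages.

>>> carry_out:
  targets:
    - [1,[-0.5,-0.3,-6],0]
    - [1,[-0.5,-0.3,-12],0]
    - [1,[-0.5,-0.3,-17],0]
    - [1,[-0.5,-0.3,-21],0]
    - [1,[-0.5,-0.3,-21],0]

```text
time: 14.2
ee_pos: [0.6387, 0.0179, 0.086]
orientation: [-1.564, -0.006, -1.734]
wrist_force: [0.1, -0.5, -0.9]
width: 0.422
```

>>> carry_out:
  targets:
    - [1,[0,0,-4],0]
    - [1,[0,0,-7],0]
    - [1,[0,0,-9],0]
    - [1,[0,0,-10],0]
    - [1,[0,0,-10],0]

```text
time: 14.82
ee_pos: [0.6388, 0.0179, 0.0764]
orientation: [-1.564, -0.006, -1.734]
wrist_force: [-1.4, -0.3, 1.4]
width: 0.427
```

>>> carry_out:
  targets:
    - [1,[0,0,-0.5],0]
    - [1,[0,0,-1],0]
    - [1,[0,0,-1],0]

```text
time: 15.2
ee_pos: [0.6388, 0.0179, 0.0763]
orientation: [-1.564, -0.006, -1.734]
wrist_force: [-1.5, -0.6, 5.3]
width: 0.427
```

The magnet is on the spacer: contact at 5 N, at the predicted height. Release and lift clear.

>>> carry_out:
  targets:
    - [0.1,[0,0,0],0]
    - [-0.2,[0,0,0],0]
    - [-0.6,[0,0,0],0]
    - [-1,[0,0,0],0]
    - [-1,[0,0,15],0]
    - [-1,[0,0,50],0]
    - [-1,[0,0,90],0]
    - [-1,[-4,-30,95],0]
    - [-1,[-10,-65,95],0.6]
    - [-1,[-10,-65,95],0.6]

```text
time: 16.45
ee_pos: [0.629, -0.0527, 0.1725]
orientation: [-1.562, -0.01, -1.731]
wrist_force: [-0.9, -0.4, 1.6]
width: 1.0
```

>>> carry_out:
  targets:
    - [-1,[0,0,0],0]
    - [-1,[0,0,0],0]

```text
time: 16.7
ee_pos: [0.6292, -0.0516, 0.173]
orientation: [-1.561, -0.009, -1.73]
wrist_force: [0.0, 0.4, -0.2]
width: 0.999
```

Run:
```python
from h import *
snap('wrist','w7'); s=get_state(); e=s['ee_pos'];print(s['time'],e,s['orientation'],s['width'],s['wrist_force'])
g=np.array([np.cos(np.radians(81.3)),np.sin(np.radians(81.3))])
b=np.array([.6393,.0174])-.065*g; print('block',b,(b-e[:2])*1e3,proj('w7',[*b,.06]),proj('w7',[.6393,.0174,.084]))
crop('w7',190,90,360,300,'c7',2.8)
```

```text
16.75 [ 0.62914941 -0.05138739  0.17279178] [-1.56138681 -0.00927819 -1.72962545] 0.9984140237000326 [ 0.3078223   0.22195587 -0.09854973]
block [ 0.62946805 -0.0468521 ] [0.31863575 4.53529222] [277.98297017 201.54608212] [277.02705753 114.67681298]
```

View pics/c7.png

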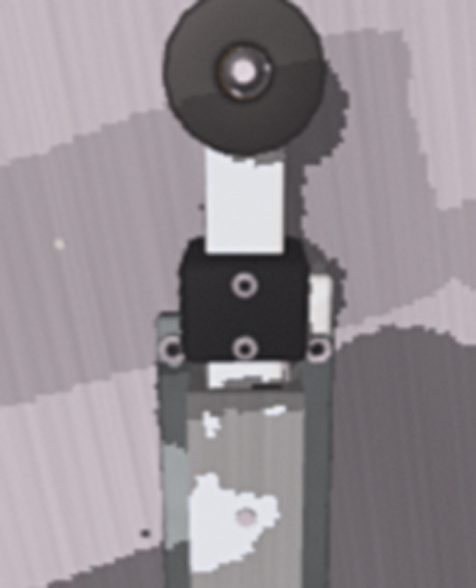

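The magnet is home, centred on the post at crop (244,70). The block's top is centred at (246,307) as predicted, with the white button on its +x(world) side. Descend and pinch.

>>> carry_out:
  targets:
    - [-1,[0.8,4.5,-40],0]
    - [-1,[0.8,4.5,-85],0]
    - [-1,[0.8,4.5,-120],0]
    - [-1,[0.8,4.5,-135],0]
    - [-1,[0.8,4.5,-142],0]
    - [-1,[0.8,4.5,-142],0]

```text
time: 17.5
ee_pos: [0.6308, -0.0465, 0.0316]
orientation: [-1.56, -0.009, -1.729]
wrist_force: [-0.3, 0.5, -0.1]
width: 1.003
```

>>> carry_out:
  targets:
    - [-0.3,[0,0,0],0]
    - [0.2,[0,0,0],0]
    - [0.6,[0,0,0],0]
    - [1,[0,0,0],0]
    - [1,[0,0,0],0]
    - [1,[0,0,0],0]
    - [1,[0,0,0],0]

```text
time: 18.38
ee_pos: [0.6292, -0.0461, 0.0332]
orientation: [-1.563, -0.01, -1.729]
wrist_force: [-5.7, 0.3, 8.8]
width: 0.416
```

Run:
```python
from h import *
s=get_state(); print(s['time'],s['ee_pos'],s['orientation'],s['width'],s['wrist_force'],s['moment'])
```

```text
18.375 [ 0.62915892 -0.04612867  0.03318221] [-1.56290771 -0.00966028 -1.72920043] 0.4158201997184752 [-5.69046836  0.33239894  8.76765922] [ 0.09779827  1.07682957 -0.02265541]
```

>>> carry_out:
  targets:
    - [1,[0.5,0,0],0]
    - [1,[0.5,0,0],0]
    - [1,[0.5,0,0],0]
    - [1,[0.5,0,0],0]

```text
time: 18.88
ee_pos: [0.6291, -0.0461, 0.0332]
orientation: [-1.564, -0.01, -1.729]
wrist_force: [-4.9, -0.4, 3.1]
width: 0.416
```

The width suggests the button is in about 4 mm or more. I'll test with a short pull along the gauge's +x.

>>> carry_out:
  targets:
    - [1,[0.4,3,0],0]
    - [1,[0.9,6,0],0]
    - [1,[0.9,6,0],0]
    - [1,[0.9,6,0],0]

```text
time: 19.38
ee_pos: [0.6301, -0.0401, 0.0332]
orientation: [-1.564, -0.01, -1.729]
wrist_force: [-4.3, -2.3, 2.7]
width: 0.421
```

Run:
```python
from h import *
s=get_state(); print(s['time'],s['ee_pos'],s['orientation'],s['width'],s['wrist_force'],s['moment'])
```

```text
19.375 [ 0.63009809 -0.04012819  0.03318525] [-1.56398118 -0.01006512 -1.729176  ] 0.4209527341783092 [-4.3127055  -2.32106953  2.72914954] [-0.2301449   0.28815953  0.00978106]
```

The arm is free: it moved 6 mm against only about 2.3 N, which is the spring. Draw on to 50 mm.

>>> carry_out:
  targets:
    - [1,[1,7,0],0]
    - [1,[2.1,14,0],0]
    - [1,[3.2,21,0],0]
    - [1,[4.3,28,0],0]
    - [1,[5.3,35,0],0]
    - [1,[6,40,0],0]
    - [1,[6.6,43.4,0],0]
    - [1,[6.6,43.4,0],0]
    - [1,[6.6,43.4,0],0]

```text
time: 20.5
ee_pos: [0.637, 0.003, 0.0332]
orientation: [-1.563, -0.01, -1.729]
wrist_force: [-1.2, -2.3, 1.0]
width: 0.418
```

Run:
```python
from h import *
g=np.array([np.cos(np.radians(81.3)),np.sin(np.radians(81.3))])
for n in ('wrist','side','top'): snap(n,n+'8')
s=get_state(); e=s['ee_pos'];print(s['time'],e,s['orientation'],s['width'],s['wrist_force'], (e[:2]-[.62915,-.04613])@g*1e3)
m=np.array([.6393,.0174])-.09*g; b=np.array([.6393,.0174])-.065*g+.05*g
print(m,proj('side8',[*m,.05]),proj('side8',[*b,.06]),proj('top8',[*m,.05]),proj('wrist8',[*m,.05]))
W=cv2.imread('pics/wrist8.png'); 
u,v=proj('side8',[*m,.05]).astype(int); S=cv2.resize(cv2.imread('pics/side8.png')[v-30:v+30,u-50:u+30],(400,300),interpolation=cv2.INTER_CUBIC)
u2,v2=proj('top8',[*m,.05]).astype(int); T=cv2.resize(cv2.imread('pics/top8.png')[v2-30:v2+30,u2-50:u2+30],(400,300),interpolation=cv2.INTER_CUBIC)
cv2.imwrite('pics/c8.png',np.hstack([cv2.resize(W,(400,300)).repeat(2,0)[::2] if 0 else cv2.resize(W,(400,300)),np.zeros((300,0,3),np.uint8),S])); 
cv2.imwrite('pics/c8.png',np.vstack([cv2.imread('pics/c8.png'),np.hstack([T,np.zeros((300,400,3),np.uint8)])])); print(u-50,v-30,u2-50,v2-30)
```

```text
20.65 [0.63696879 0.0029258  0.03323368] [-1.56336262 -0.01010116 -1.72950692] 0.41522645325392216 [-1.45945805 -1.90325528  0.11162797] 49.67403806096057
[ 0.62568653 -0.07156445] [274.00069531 192.57078225] [251.15531491 199.49244967] [305.97415439 184.17616281] [281.61400776 439.07667122]
224 162 255 154
```

View pics/c8.png

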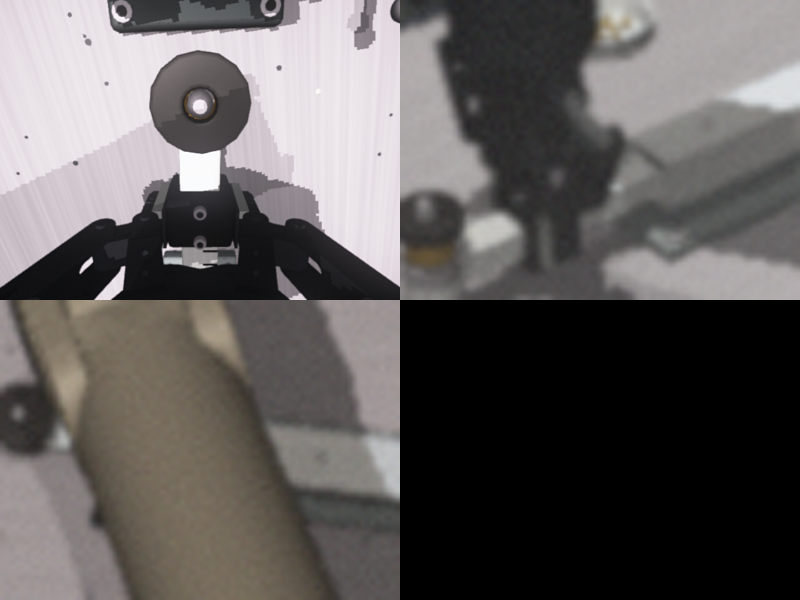

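The wrist view shows both rings still home, at about (200,103). In the side crop a dark line stands at the sleeve mouth, about (650,152), where the mouth is predicted to be. I'll check the draw numerically from the post tip blob, using w7 (parked) against now.

Run:
```python
from h import *
g=np.array([np.cos(np.radians(81.3)),np.sin(np.radians(81.3))]); snap('wrist','wrist9')
P={}
for n,(u0,v0) in {'w7':(277,115),'wrist8':(280,147),'wrist9':(280,147)}.items():
    a=cv2.cvtColor(cv2.imread(f'pics/{n}.png'),cv2.COLOR_BGR2GRAY).astype(int)
    w=a[v0-12:v0+13,u0-12:u0+13]; m=(w>150).astype(np.uint8)
    k,l,st,c=cv2.connectedComponentsWithStats(m); i=1+np.argmax(st[1:,4]); u,v=c[i]+[u0-12,v0-12]
    P[n]=px(n,u,v,.084); print(n,u,v,st[i],P[n])
for n in ('wrist8','wrist9'): d=(P[n]-P['w7'])[:2]; print(d@g*1e3, d*1e3, np.degrees(np.arctan2(d[1],d[0])))
# side: intensity profile along the bar top, and the expected mouth/line geometry
m=np.array([.6393,.0174])-.09*g; im=cv2.cvtColor(cv2.imread('pics/side8.png'),cv2.COLOR_BGR2GRAY)
for off in (-.006,0,.006):
    nrm=np.array([-g[1],g[0]])*off
    print([int(cv2.getRectSubPix(im,(1,1),tuple(map(float,proj('side8',[*(m+g*s/1e3+nrm),.049]))))[0,0]) for s in range(-10,31,2)])
s=get_state();print(s['ee_pos'],s['wrist_force'],s['width'],s['time'])
```

```text
w7 276.47169811320754 114.77358490566037 [ 8  8  8  8 53] [0.63893583 0.01739811 0.084     ]
wrist8 278.99212598425197 148.14435695538057 [  1   2  21  23 381] [0.64675488 0.06665815 0.084     ]
wrist9 279.076726342711 147.93350383631713 [  1   2  22  23 391] [0.64675763 0.06658921 0.084     ]
49.87596225311697 [ 7.81905452 49.26003722] 80.9806764382518
49.80823638169147 [ 7.82179778 49.19110324] 80.96512893307725
[128, 126, 123, 118, 108, 100, 99, 107, 116, 120, 119, 114, 107, 100, 87, 73, 59, 53, 47, 48, 48]
[129, 129, 126, 119, 108, 95, 92, 100, 115, 126, 131, 131, 130, 130, 127, 121, 108, 93, 77, 64, 52]
[127, 126, 126, 119, 109, 97, 91, 98, 110, 123, 130, 134, 135, 135, 135, 133, 132, 132, 130, 127, 113]
[0.63695383 0.00294475 0.03321445] [-1.59093789 -3.12238175  0.82182125] 0.4175754163926799 20.7
```

Run:
```python
from h import *
g=np.array([np.cos(np.radians(81.2)),np.sin(np.radians(81.2))])
for n,(u0,v0) in {'w7':(277,115),'wrist8':(280,147),'wrist9':(280,147)}.items():
    a=cv2.cvtColor(cv2.imread(f'pics/{n}.png'),cv2.COLOR_BGR2GRAY).astype(int); w=a[v0-16:v0+17,u0-16:u0+17]
    if n=='wrist9': print(w[::2,::2])
    for t in (170,200,225):
        k,l,st,c=cv2.connectedComponentsWithStats((w>t).astype(np.uint8))
        if k>1:
            i=1+np.argmax(st[1:,4]); u,v=c[i]+[u0-16,v0-16]; p=px(n,u,v,.084); print(n,t,u.round(1),v.round(1),st[i],(p[:2]-[.6393,.0174])@g*1e3)
```

```text
w7 170 276.4 114.9 [12 13  8  7 45] -0.15660539888875782
w7 200 276.5 114.9 [13 13  6  7 33] -0.1416027137268666
wrist8 170 279.4 148.7 [  5   8  21  21 335] 49.682866542336356
wrist8 200 279.5 148.8 [  6   8  20  20 305] 49.66654688146506
wrist8 225 278.0 146.7 [  6   9  17  14 185] 50.18559315328355
[[ 77  83  84 109 113 116 118 119 119 110 103  95  90  79  85 108  88]
 [ 95  90 108 120 126 128 131 132 130 122 114 106  99  87  78 156 204]
 [ 97 104 118 128 138 142 141 143 140 132 124 116 109  95  82 116 213]
 [104 115 127 137 147 153 154 150 149 140 134 124 115 103  91  77 178]
 [111 126 135 146 155 165 177 195 208 175 155 133 124 112  96  80  92]
 [115 131 145 154 166 229 244 245 243 242 242 200 127 115  98  81  73]
 [114 130 146 165 229 245 243 242 240 242 243 245 197 118 101  83  72]
 [116 132 141 188 246 244 242 240 240 242 243 243 241 131 101  85  72]
 [119 133 146 214 246 242 240 241 241 242 242 243 245 150 101  84  74]
 [113 130 149 228 244 240 240 241 242 243 243 243 246 179  92  79  70]
 [103 119 134 207 245 241 240 240 241 238 228 229 227 124  85  76  66]
 [ 90 102 114 157 227 225 223 218 218 218 218 219 213 105  80  74  63]
 [ 84  93 103 118 186 217 217 218 218 219 219 220 162  82  76  70  64]
 [ 75  81  86  94 111 188 220 221 220 221 219 164  84  74  70  64  64]
 [ 75  80  73  83  82 102 136 169 187 152 120  82  75  69  65  67  56]
 [ 64 118  79  72  81  82  79  82  86  79  75  74  69  65  68  52  38]
 [ 35  41  68  72  69  69  70  73  74  70  67  65  67  65  47  37  41]]
wrist9 170 279.4 148.6 [  5   8  22  21 342] 49.587749835617984
wrist9 200 279.6 148.7 [  6   8  20  20 308] 49.55295668037506
wrist9 225 279.4 146.4 [  6   9  20  14 209] 50.121054280445776
```

Both the camera (about 49.7–49.8 mm) and the kinematics (49.7 mm) put the draw just short of 50, so I'll add a 0.3 mm trim.

>>> carry_out:
  targets:
    - [1,[0,0.3,0],0]
    - [1,[0,0.3,0],0]
    - [1,[0,0.3,0],0]
    - [1,[0,0.3,0],0]

```text
time: 21.2
ee_pos: [0.637, 0.0031, 0.0332]
orientation: [-1.563, -0.01, -1.73]
wrist_force: [-1.6, -2.7, 0.3]
width: 0.419
```

Run:
```python
from h import *
g=np.array([np.cos(np.radians(81.2)),np.sin(np.radians(81.2))])
E=[]
for i in range(4):
    snap('wrist','wf'); s=get_state(); E.append((s['ee_pos'][:2]-[.62915,-.04613])@g*1e3)
a=cv2.cvtColor(cv2.imread('pics/wf.png'),cv2.COLOR_BGR2GRAY)[131:164,264:297]
k,l,st,c=cv2.connectedComponentsWithStats((a>200).astype(np.uint8)); i=1+np.argmax(st[1:,4]); u,v=c[i]+[264,131]
d=(px('wf',u,v,.084)[:2]-[.6393,.0174])@g*1e3+.15
print(E,d,s['width'],s['wrist_force'],s['time'])
if abs(np.mean(E)-50)<.8 and abs(d-50)<1: print(sign_off())
```

```text
[np.float64(49.91684704779892), np.float64(49.9459841428912), np.float64(49.96155911156936), np.float64(49.96188383125761)] 49.99371820516334 0.4152808489422718 [-1.88636805 -3.04426833  1.05151457] 21.4
the job is handed in; nothing more can be done
None
```

I finished the job and handed it in at 21.4 s, with the arm still holding the pull block at about 50 mm against its spring. No verdict came back.

- **Rings:** I threaded the spacer down the post until it touched the seat. I then lowered the magnet farthest from the base onto it without dropping it. Each was set down with about 5 N of contact, at the expected height. They were still home in the view taken at about 50 mm, before a final 0.3 mm trim.
- **Draw:** at hand-in the gripper's travel gave 49.9–50.0 mm and the post tip in the wrist camera gave 50.0 mm. The pull was about 3 N, as expected from the spring.
- **Line at the mouth:** I could not see it closely, because the hand and arm blocked the wrist and top cameras. The side camera showed a dark line within about 2 mm of the mouth, which is the limit of its calibration.
- **Button:** the gripper opening suggests it is about 4 mm in, not the full 6 mm, but the lock did free. The arm slid with only the spring's force.
- **Everything else:** I touched nothing else on the bench, but I took no last picture of the whole scene to confirm it.

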